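# Unstack the culture flasks onto their colour plates

### The arm

A 6-joint arm with a two-finger parallel gripper is mounted at the origin on the work surface. World frame = base frame: x ahead of the robot, y to its left, z up, the work surface at z = 0. Lengths are in m, angles in rad, forces in N, time in s.
With the tool pointing down it reaches from about 0.35 to 0.975 m from the base axis. Payload 4.9 kg.
Tool frame: the origin (TCP) lies at the very end of the fingers, on their centre line; the grasp point (between the pads) lies 19 mm behind it; z points along the fingers, y is the line along which they close (so a half turn about z gives the same grasp; the last joint's range is limited). The gripper opens to 85 mm and grips with 20 to 120 N. Pads are 22 mm wide; open, the fingers measure 114 mm over their backs; the gripper's body (76 mm by 85 mm) begins 54 mm behind the grasp point. The pads swing forward as they close: fully open they stand 13 mm farther back than shut.
Start: joints at [-1.295, 0.053, 1.613, -0, 1.476, -0.119], TCP at [0.24, -0.577, 0.193] pointing down, gripper open.
Joint ranges: [-3.01, 3.01], [-1.01, 2.22], [0.06, 2.58], [-1.02, 4.17], [0.09, 2.62], [-3.14, 3.14]. Speed limits (rad/s): [2.57, 2.57, 3.14, 3.14, 3.14, 3.14].

### API

Orientations are given as a rotation vector (axis times angle).
In Python, from station import get_obs, optics, ctrl gives the robot as it stands.
- The arm moves only by the shell command python3 -m pendant 'ROWS' [FORCE]. ROWS is JSON, a list of rows, each a list of 3 entries, a list of its own where there are three numbers: the shift along the tool's x, y, z in mm, then the turn, a rotation vector about the tool's x, y, z in rad, then the opening, from 0 (shut) to 1 (fully open). A call has 1 to 12 rows; each row shifts and turns the commanded pose from where the row before left it, along the tool's axes as they then stand; what a row does not reach is not made up. A row lasts 1/12 s, in which the tool goes at most 41.7 mm and 7.16 degrees, less where a joint would pass 70% of its speed; a pose out of reach is approached as far as the arm can. A call is refused whole if a number of a shift passes 41.7 or a number of a turn 0.125, either way. A call with a gripper value outside its range is refused whole. The fingers move at their own pace and stop on an object; FORCE is the grip in N (left out, the last holds). Time passes only in rows, so rows that do not move let the fingers close. It gives the time, the measured TCP pose, the force, the opening and the grip force at its end, in the units of the state.
- get_obs(): the state, without advancing time (a new reading comes with each control period).
- optics.get_image(name): name is "scene" or "top" or "wrist"; returns the picture (400x640x3 uint8, red, green, blue); there is no depth.
- optics.camera_model(name): a dict with "fx", "fy", "cx", "cy" (pixels), "cam_to_world" (4x4, takes a point from camera to world coordinates). Camera axes: x right, y up, looking along -z (the intrinsics and any distortion apply to the point x, -y, -z); pixel columns grow to the right and rows downward; lengths in m; the calibration is good to about 2 mm. A picture is of the moment at which its call begins: read the wrist's pose just before it. camera_model takes no time and is no camera call; for the wrist camera it gives the pose at the moment of the call.
- ctrl.finish_job(): hands the job in; it is judged then, once.
The state is a dict: "t": time; "q": joint angles; "dq": joint speeds; "effort": joint torques, N m; "tool_pos": TCP position; "tool_rot": TCP orientation; "contact_force": force on the tool from outside, world axes, zero at the start; "wrist_torque": the same for the moment, N m; "opening": finger opening in m; "grip_force": force on a finger pad.
Only numpy, scipy, OpenCV 4.12 (cv2) and the standard library are available. Lean on these libraries where they do the work, as an engineer would, in place of code of your own. Each camera call takes 0.05 s, during which the arm holds its last target. There are 200 camera calls.

### The job

Take the two stacks of culture flasks apart and lay each flask flat on the plate of the same colour as its cap, square with the plate and with the flask's whole box body on it (only neck and cap overhang, at either end). Never tip a flask over, and leave the dish and the vial where they stand.

Things in the scene. Friction and masses are not known exactly. Their poses are not given: they have to be found in the camera images.
- flask_red: red-capped clear flask lying flat, 50 g: box body 70 (x) x 50 (y) x 30 (z) mm with red band, white label on top; neck and red cap (24 mm diameter, axis 15 mm up) stick out at +x to 65 mm from the origin. Origin: centre of the body's underside (without neck, cap); z up. Starts as a lower flask, on the bench.
- flask_blue: blue-capped clear flask lying flat, 50 g: box body 70 (x) x 50 (y) x 30 (z) mm with blue band, white label on top; neck and blue cap (24 mm diameter, axis 15 mm up) stick out at +x to 65 mm from the origin. Origin: centre of the body's underside (without neck, cap); z up. Starts as a lower flask, on the bench.
- flask_yellow: yellow-capped clear flask lying flat, 50 g: box body 70 (x) x 50 (y) x 30 (z) mm with yellow band, white label on top; neck and yellow cap (24 mm diameter, axis 15 mm up) stick out at +x to 65 mm from the origin. Origin: centre of the body's underside (without neck, cap); z up. Starts as an upper flask, on either lower one, 30 mm above the bench, cap at the other end.
- flask_green: green-capped clear flask lying flat, 50 g: box body 70 (x) x 50 (y) x 30 (z) mm with green band, white label on top; neck and green cap (24 mm diameter, axis 15 mm up) stick out at +x to 65 mm from the origin. Origin: centre of the body's underside (without neck, cap); z up. Starts as an upper flask, on either lower one, 30 mm above the bench, cap at the other end.
- pad_red: plain red rectangular plate fixed flat to the bench, 86 (x) x 66 (y) x 8 (z) mm, bare at the start: the place for the red-capped flask. Origin: centre of its underside, on the bench; x along its long side; its top face is 8 mm above the origin.
- pad_blue: plain blue rectangular plate fixed flat to the bench, 86 (x) x 66 (y) x 8 (z) mm, bare at the start: the place for the blue-capped flask. Origin: centre of its underside, on the bench; x along its long side; its top face is 8 mm above the origin.
- pad_yellow: plain yellow rectangular plate fixed flat to the bench, 86 (x) x 66 (y) x 8 (z) mm, bare at the start: the place for the yellow-capped flask. Origin: centre of its underside, on the bench; x along its long side; its top face is 8 mm above the origin.
- pad_green: plain green rectangular plate fixed flat to the bench, 86 (x) x 66 (y) x 8 (z) mm, bare at the start: the place for the green-capped flask. Origin: centre of its underside, on the bench; x along its long side; its top face is 8 mm above the origin.
- dish: bystander: small closed round white dish, 55 mm diameter, 14 mm high, loose on the bench between the work places. Origin: centre of its underside.
- vial: bystander: small closed amber vial with a black cap, 28 mm diameter, 50 mm high, standing loose on the bench between the work places. Origin: centre of its underside.
There are look-alikes about, which are no part of the job. Leave any purple look-alike of the flask_green alone. What is shaped like the flask_red but purple is not meant.

How it is judged:
At the end, for the whole second after the job is handed in: Every flask lies flat and at rest, label up, on the plate of its cap's colour: body centre within 12 mm of the plate's centre, long sides within 0.25 rad (either way round), underside on the plate's top face, tilt below 0.1 rad (horizontal distance between flask_red and pad_red below 0.012 m and z of flask_red in the frame of pad_red between 0.005 and 0.0115 m and angle between the x axis of flask_red and the x axis of pad_red, either way round below 0.25 rad and angle between each of flask_red, flask_blue, flask_yellow, flask_green's own z axis and vertical below 0.1 rad and linear speed of each of flask_red, flask_blue, flask_yellow, flask_green below 0.02 m/s and angular speed of each of flask_red, flask_blue, flask_yellow, flask_green below 0.2 rad/s and horizontal distance between flask_blue and pad_blue below 0.012 m and z of flask_blue in the frame of pad_blue between 0.005 and 0.0115 m and angle between the x axis of flask_blue and the x axis of pad_blue, either way round below 0.25 rad and horizontal distance between flask_yellow and pad_yellow below 0.012 m and z of flask_yellow in the frame of pad_yellow between 0.005 and 0.0115 m and angle between the x axis of flask_yellow and the x axis of pad_yellow, either way round below 0.25 rad and horizontal distance between flask_green and pad_green below 0.012 m and z of flask_green in the frame of pad_green between 0.005 and 0.0115 m and angle between the x axis of flask_green and the x axis of pad_green, either way round below 0.25 rad); the robot touches nothing.
It fails at once if the dish is pushed more than 20 mm from its place or tipped (distance of dish from where it was at the start of the episode above 0.02 m or angle between dish's own z axis and vertical above 0.5 rad).
It fails at once if the vial is pushed more than 20 mm from its place or tipped (distance of vial from where it was at the start of the episode above 0.02 m or angle between vial's own z axis and vertical above 0.5 rad).
It fails at once if a flask is tipped onto its side (tilted more than about 50 degrees) (angle between any of flask_red, flask_blue, flask_yellow, flask_green's own z axis and vertical above 0.9 rad).
It also fails if it takes over 104 s, if anything falls off the work surface, if the arm or the gripper's body presses on something with over 40 N, if the wrist force passes 120 N, or if a joint passes its speed limit or range.

## Working session

There is one attempt and no reset: what is moved stays moved. The work goes in short steps, Python scripts to look and compute and a shell command to move; the robot and the scene stay as the last step left them, time stands still between calls to the robot, and variables do not carry over. Pictures are saved under pics/ and viewed, at most 14 in all, crops included, and the job is handed in when it is done.

```bash
mkdir -p pics; python3 - <<'E'
from station import get_obs, optics
import cv2
for n in("top","scene"):
    im=optics.get_image(n); cv2.imwrite(f"pics/{n}0.png",im[:,:,::-1])
    m=optics.camera_model(n); print(n,m)
o=get_obs();print(o)
E
ls
```

```text
top {'fx': 407.6931783877709, 'fy': 407.6931783877709, 'cx': 318.85182304043946, 'cy': 199.68887321808768, 'cam_to_world': array([[ 1.18324591e-02,  9.97336474e-01, -7.19718746e-02,
         4.52661841e-01],
       [-9.99702707e-01,  1.02645186e-02, -2.21164524e-02,
         1.12836554e-03],
       [-2.13187880e-02,  7.22121698e-02,  9.97161427e-01,
         1.17846648e+00],
       [ 0.00000000e+00,  0.00000000e+00,  0.00000000e+00,
         1.00000000e+00]])}
scene {'fx': 421.38191756714554, 'fy': 421.38191756714554, 'cx': 311.4160018779663, 'cy': 205.0883079795401, 'cam_to_world': array([[ 0.50862314, -0.6948561 ,  0.50840682,  1.04104765],
       [ 0.8608471 ,  0.39968337, -0.31495314, -0.30281467],
       [ 0.01564535,  0.59785299,  0.80145307,  0.78883797],
       [ 0.        ,  0.        ,  0.        ,  1.        ]])}
{'t': 0.1, 'q': array([-1.29499454e+00,  5.33303224e-02,  1.61416653e+00,  2.88217769e-06,
        1.47600850e+00, -1.19030988e-01]), 'dq': array([ 0.00155839, -0.0019518 , -0.00346961,  0.00042959, -0.00075585,
        0.00113208]), 'effort': array([ 1.34126549e-04, -3.94899309e+01, -3.71365893e+01, -1.56856213e-04,
        3.84632091e-03,  7.36400295e-06]), 'tool_pos': array([ 0.24021541, -0.57629603,  0.19135568]), 'tool_rot': array([-3.07870228e+00, -6.15806701e-01,  2.30631734e-04]), 'contact_force': array([-0.07674416, -0.6611909 ,  0.05603389]), 'wrist_torque': array([-0.02368108, -0.0589534 , -0.02160454]), 'grip_force': 0.0, 'opening': 0.08542053346989}
pics
```

View pics/top0.png

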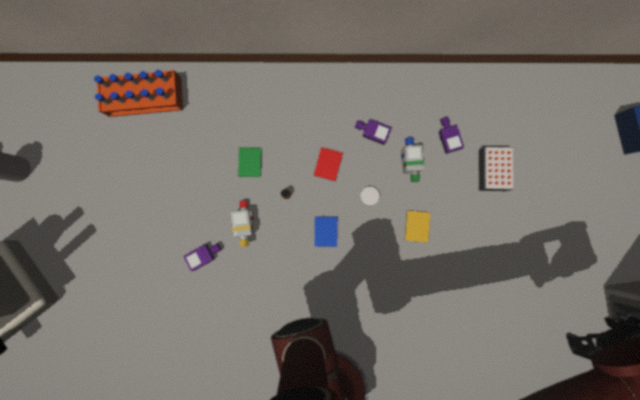

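View pics/scene0.png

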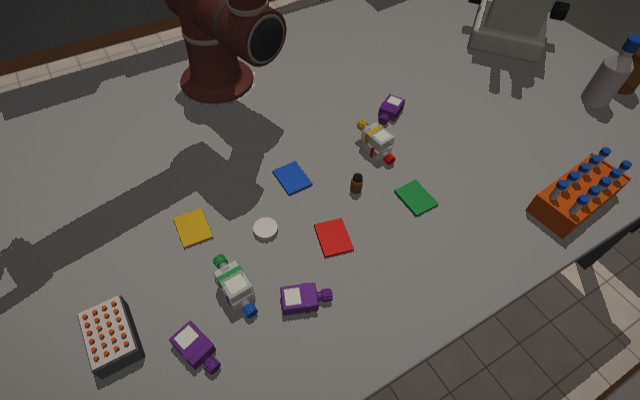

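The top view shows two stacks: yellow on red at about (242,222) and green on blue at about (414,160). The plates are green (250,162), red (328,164), blue (326,231) and yellow (418,227). The dish is at (370,196) and the vial at (286,193). The purple look-alikes at (377,131), (452,138) and (203,257) are not part of the job. The orange rack and the dotted box aren't flasks either.

```bash
cat > h.py <<'E'
import numpy as np, cv2
from station import get_obs, optics
from scipy.spatial.transform import Rotation as R
def back(m,uv,z):
    uv=np.atleast_2d(uv).astype(float); T=m["cam_to_world"]
    d=np.c_[(uv[:,0]-m["cx"])/m["fx"],-(uv[:,1]-m["cy"])/m["fy"],-np.ones(len(uv))]@T[:3,:3].T
    return (T[:3,3]+d*((z-T[2,3])/d[:,2])[:,None])[:,:2]
HUE={"red":[(0,8),(172,180)],"yellow":[(18,30)],"green":[(50,75)],"blue":[(105,118)]}
def blobs(im,c,smin=110,vmin=50,amin=12):
    h=cv2.cvtColor(im,cv2.COLOR_RGB2HSV); k=0
    for a,b in HUE[c]: k=k|cv2.inRange(h,(a,smin,vmin),(b,255,255))
    n,L,s,ce=cv2.connectedComponentsWithStats(k)
    return [(s[i,4],ce[i],(L==i).astype(np.uint8)) for i in range(1,n) if s[i,4]>=amin]
def rect(m,mask,z):
    c=max(cv2.findContours(mask,0,cv2.CHAIN_APPROX_NONE)[0],key=len)[:,0]
    p=back(m,c,z)*1000
    (x,y),(w,h),_=r=cv2.minAreaRect(p.astype(np.float32)); b=cv2.boxPoints(r)
    e=max((b[1]-b[0],b[2]-b[1]),key=np.linalg.norm)
    return x,y,max(w,h),min(w,h),np.arctan2(e[1],e[0])%np.pi
E
python3 - <<'E'
from h import *
for n in("top","scene"):
    im=cv2.imread(f"pics/{n}0.png")[:,:,::-1].copy(); m=optics.camera_model(n)
    for c in HUE:
        for a,ce,k in blobs(im,c):
            p=back(m,ce,.008)[0]
            if abs(p[1])<.45 and .25<p[0]<.95: print(n,c,a,ce.round(1),np.round(rect(m,k,.008),2), "z45",back(m,ce,.045).round(3),"z15",back(m,ce,.015).round(3))
im=cv2.imread("pics/top0.png")
a=cv2.resize(im[120:280,175:275],None,fx=3.7,fy=3.7,interpolation=2);b=cv2.resize(im[100:260,365:475],None,fx=3.7,fy=3.7,interpolation=2)
cv2.imwrite("pics/crop0.png",np.hstack([a,b]))
E
```

```text
top red 671 [327.9 163.8] [641.83   2.22  86.13  66.19   2.89] z45 [[0.636 0.002]] z15 [[0.641 0.002]]
top red 55 [243.4 203.4] [523.94 244.66  20.31  20.26   1.6 ] z45 [[0.522 0.237]] z15 [[0.524 0.244]]
top yellow 697 [417.3 226.1] [ 464.87 -254.42   85.66   65.91    3.06] z45 [[ 0.464 -0.246]] z15 [[ 0.465 -0.253]]
top yellow 55 [242.  227.6] [454.47 247.38  52.86   8.2    1.71] z45 [[0.454 0.24 ]] z15 [[0.454 0.246]]
top yellow 54 [243.6 242.4] [411.82 240.38  23.05  19.91   1.6 ] z45 [[0.413 0.234]] z15 [[0.412 0.24 ]]
top green 594 [249.5 161.5] [6.4657e+02 2.3034e+02 7.9340e+01 6.1890e+01 1.0000e-02] z45 [[0.64  0.223]] z15 [[0.645 0.229]]
top green 30 [413.7 162.4] [ 647.69 -246.05   46.05    5.39    1.65] z45 [[ 0.642 -0.237]] z15 [[ 0.647 -0.244]]
top green 39 [414.9 177.6] [ 603.97 -248.7    17.33   14.48    1.58] z45 [[ 0.599 -0.241]] z15 [[ 0.603 -0.247]]
top blue 43 [409.2 140.5] [ 713.15 -233.34   20.2    17.61    1.58] z45 [[ 0.703 -0.225]] z15 [[ 0.71  -0.231]]
top blue 642 [325.6 231.1] [4.4618e+02 6.9700e+00 8.2720e+01 6.0240e+01 1.0000e-02] z45 [[0.447 0.007]] z15
[... 603 characters left out ...]
467.2  -255.11   89.88   65.78    3.06] z45 [[ 0.495 -0.258]] z15 [[ 0.473 -0.256]]
scene green 793 [415.9 197.5] [6.472e+02 2.291e+02 8.673e+01 6.610e+01 1.000e-02] z45 [[0.668 0.204]] z15 [[0.653 0.224]]
scene green 102 [219.2 259.6] [ 5.7198e+02 -2.3648e+02  2.4780e+01  2.4570e+01  8.0000e-02] z45 [[ 0.594 -0.24 ]] z15 [[ 0.576 -0.237]]
scene green 104 [228.3 273.3] [ 610.97 -232.65   54.26    9.88    1.68] z45 [[ 0.632 -0.236]] z15 [[ 0.615 -0.234]]
scene blue 773 [291.9 177.7] [449.49   5.62  88.91  67.31   3.13] z45 [[ 0.479 -0.009]] z15 [[0.456 0.002]]
scene blue 157 [249.5 310. ] [ 7.0470e+02 -2.2959e+02  2.6710e+01  2.5330e+01  1.1000e-01] z45 [[ 0.721 -0.233]] z15 [[ 0.708 -0.23 ]]
```

View pics/crop0.png

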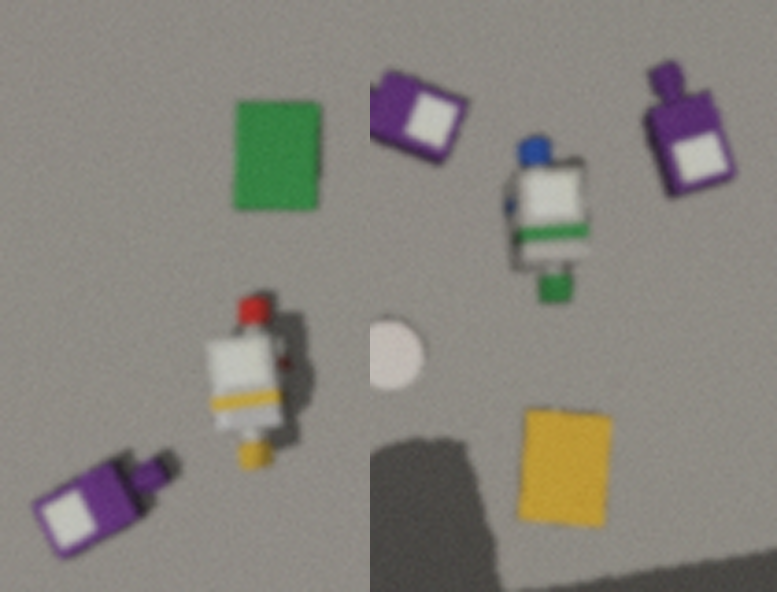

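Each stack has an upper flask whose cap faces -x: yellow at about (470,239) mm and green at about (655,-235) mm. The lower flasks' caps face +x. All four plates measure close to 86x66 mm. I'll start with a hover above the green/blue stack.

```bash
cat > plan.py <<'E'
import sys; from h import *
def plan(x,y,z,yaw):
    o=get_obs(); M=R.from_rotvec(o["tool_rot"]).as_matrix(); p=o["tool_pos"]*1000
    y0=np.arctan2(M[1,0],M[0,0]); d=(yaw-y0+np.pi/2)%np.pi-np.pi/2
    a=np.r_[x,y,z]-p; w=y0+d
    A=R.from_rotvec([np.pi*np.cos(w/2),np.pi*np.sin(w/2),0]).as_matrix()
    tilt=M.T@A@R.from_rotvec([0,0,0]).as_matrix() if 0 else None
    print("pos",p.round(1),"yaw",round(y0,3),"down",M[:,2].round(3),"turn z",round(-d,3),
      "| shift if turned first",(A.T@a).round(1),"| shift now",(M.T@a).round(1),"open",round(o["opening"],4),"t",round(o["t"],2))
if __name__=="__main__": plan(*map(float,sys.argv[1:]))
E
python3 plan.py 655 -236 190 0.1
```

```text
pos [ 240.2 -576.3  191.4] yaw 0.395 down [-0.001  0.002 -1.   ] turn z 0.295 | shift if turned first [ 446.7 -297.2    1.4] | shift now [ 513.8 -154.6    1.8] open 0.0854 t 0.1
```

```bash
python3 -m pendant '[[[0,0,0],[0,0,0.1],1],[[0,0,0],[0,0,0.1],1],[[0,0,0],[0,0,0.095],1],[[15,-10,0],[0,0,0],1],[[30,-20,0],[0,0,0],1],[[30,-20,0],[0,0,0],1],[[30,-20,0],[0,0,0],1],[[30,-20,0],[0,0,0],1],[[30,-20,0],[0,0,0],1],[[30,-20,0],[0,0,0],1],[[30,-20,0],[0,0,0],1],[[30,-20,0],[0,0,0],1]]' 40
python3 -m pendant '[[[30,-20,0],[0,0,0],1],[[30,-20,0],[0,0,0],1],[[30,-20,0],[0,0,0],1],[[30,-20,0],[0,0,0],1],[[30,-20,0],[0,0,0],1],[[30,-18,0],[0,0,0],1],[[15,-9,0],[0,0,0],1],[[0,0,0],[0,0,0],1],[[0,0,0],[0,0,0],1]]'
python3 plan.py 655 -236 190 0.1
python3 - <<'E'
from h import *
m=optics.camera_model("wrist");im=optics.get_image("wrist");cv2.imwrite("pics/w1.png",im[:,:,::-1]);np.save("w1.npy",m);print(m)
for c in HUE:
    for a,ce,k in blobs(im,c,amin=60): print(c,a,ce.round(1),"z60",np.round(rect(m,k,.06),3),"z45",back(m,ce,.045).round(4),"z15",back(m,ce,.015).round(4))
E
```

```text
t: 1.1
tool_pos: [0.4781, -0.3808, 0.192]
tool_rot: [-3.137, -0.157, 0.001]
contact_force: [-0.1, -0.1, -0.1]
opening: 0.0853
grip_force: 0.0
t: 1.85
tool_pos: [0.6586, -0.2357, 0.1915]
tool_rot: [-3.137, -0.159, 0.003]
contact_force: [-0.3, 0.3, 0.1]
opening: 0.0853
grip_force: 0.0
pos [ 658.6 -235.7  191.5] yaw 0.102 down [-0.002  0.    -1.   ] turn z 0.002 | shift if turned first [-3.6 -0.1  1.5] | shift now [-3.6 -0.1  1.5] open 0.0853 t 1.85
{'fx': 288.5325014710273, 'fy': 288.5325014710273, 'cx': 322.1666779951701, 'cy': 201.80453663053683, 'cam_to_world': array([[ 1.01222607e-01,  9.52407024e-01,  2.87532337e-01,
         7.31655973e-01],
       [-9.94863777e-01,  9.69670169e-02,  2.90424276e-02,
        -2.28373414e-01],
       [-2.20940961e-04, -2.88995257e-01,  9.57330503e-01,
         3.72564567e-01],
       [ 0.00000000e+00,  0.00000000e+00,  0.00000000e+00,
         1.00000000e+00]])}
red 3549 [135.9 166.2] z60 [656.022 -31.658  74.082  57.793   2.888] z45 [[ 0.654  -0.0221]] z15 [[ 0.6469 -0.0032]]
yellow 2269 [321.6 301.8] z60 [ 504.836 -250.6     75.663   56.06     3.061] z45 [[ 0.4955 -0.2516]] z15 [[ 0.4739 -0.2537]]
green 254 [320.5 199.8] z60 [ 640.192 -236.337   47.584    7.126    1.64 ] z45 [[ 0.6356 -0.2361]] z15 [[ 0.6268 -0.2368]]
green 262 [320.  230.8] z60 [ 602.656 -238.878   21.078   18.846    1.672] z45 [[ 0.5962 -0.2394]] z15 [[ 0.5837 -0.2404]]
blue 335 [321.7 134.9] z60 [ 711.12  -230.2     21.247   16.523    1.672] z45 [[ 0.7103 -0.23  ]] z15 [[ 0.7083 -0.2301]]
blue 1655 [141.8 289.4] z60 [496.283 -27.793  62.481  57.347   3.138] z45 [[ 0.4905 -0.016 ]] z15 [[0.4684 0.0034]]
```

View pics/w1.png

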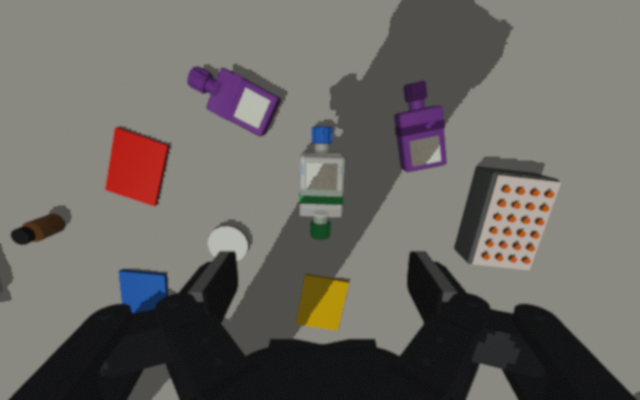

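The wrist view shows green on blue in the centre: blue cap (322,135), green cap (320,231), body rows 153–217. The purple ones at (243,101) and (420,135) are look-alikes and stay put. Now checking the body centre.

```bash
python3 - <<'E'
from h import *
m=np.load("w1.npy",allow_pickle=True).item()
print(back(m,[[301,153],[343,153],[300,195],[343,195],[300,207],[343,207],[300,217],[343,217]],.06).round(4).tolist())
im=cv2.imread("pics/w1.png"); print(im[145:225:2,313].sum(1).tolist()); print(im[188,290:352].sum(1).tolist())
E
python3 plan.py 654 -235.5 32 0.08
```

```text
[[0.6901, -0.2096], [0.6947, -0.2546], [0.6432, -0.2123], [0.6481, -0.2603], [0.6291, -0.2134], [0.634, -0.2621], [0.617, -0.2143], [0.622, -0.2635]]
[247, 250, 249, 234, 272, 306, 374, 451, 471, 515, 541, 543, 547, 545, 543, 528, 430, 368, 333, 333, 333, 335, 367, 400, 401, 321, 162, 133, 132, 264, 446, 470, 453, 436, 428, 409, 313, 269, 229, 152]
[405, 404, 404, 402, 404, 404, 402, 400, 400, 409, 434, 452, 465, 471, 464, 457, 435, 396, 364, 343, 341, 339, 343, 346, 343, 339, 333, 336, 337, 335, 341, 341, 341, 335, 334, 334, 331, 333, 336, 333, 333, 329, 328, 326, 330, 339, 378, 424, 452, 462, 454, 419, 362, 303, 253, 234, 234, 236, 235, 236, 235, 235]
pos [ 658.  -236.6  191.7] yaw 0.1 down [-0.002  0.    -1.   ] turn z 0.02 | shift if turned first [ -3.9  -1.4 159.7] | shift now [ -3.6  -1.4 159.7] open 0.0854 t 1.9
```

```bash
python3 -m pendant '[[[-4,-1,25],[0,0,0.02],1],[[0,0,35],[0,0,0],1],[[0,0,35],[0,0,0],1],[[0,0,30],[0,0,0],1],[[0,0,20],[0,0,0],1],[[0,0,10],[0,0,0],1],[[0,0,4],[0,0,0],1],[[0,0,0],[0,0,0],0.4],[[0,0,0],[0,0,0],0.3],[[0,0,0],[0,0,0],0.3],[[0,0,0],[0,0,0],0.3],[[0,0,0],[0,0,0],0.3]]' 40
python3 -m pendant '[[[0,0,0],[0,0,0],0.3],[[0,0,0],[0,0,0],0.3],[[0,0,0],[0,0,0],0.3]]'; python3 plan.py 654 -235.5 32 0.08
```

```text
t: 2.9
tool_pos: [0.6554, -0.2364, 0.0352]
tool_rot: [3.138, 0.125, 0.004]
contact_force: [0.1, 1.2, 0.1]
opening: 0.0264
grip_force: 0.0
t: 3.15
tool_pos: [0.6546, -0.2359, 0.0337]
tool_rot: [3.139, 0.126, 0.0]
contact_force: [0.8, -0.4, 0.0]
opening: 0.0258
grip_force: 0.0
pos [ 654.6 -235.9   33.7] yaw 0.08 down [ 0. -0. -1.] turn z -0.0 | shift if turned first [-0.5 -0.4  1.7] | shift now [-0.5 -0.4  1.7] open 0.0258 t 3.15
```

The fingers closed to 26 mm without gripping, so I'll look.

```bash
python3 - <<'E'
from h import *
a=optics.get_image("wrist");b=optics.get_image("scene")[200:360,150:350]
cv2.imwrite("pics/w2.png",np.vstack([cv2.resize(a[80:400],None,fx=1,fy=1),cv2.resize(b,(350,280)).copy() if 0 else cv2.copyMakeBorder(cv2.resize(b,(350,280)),0,0,0,290,0)])[:,:,::-1])
E
```

```text
(no output)
```

View pics/w2.png

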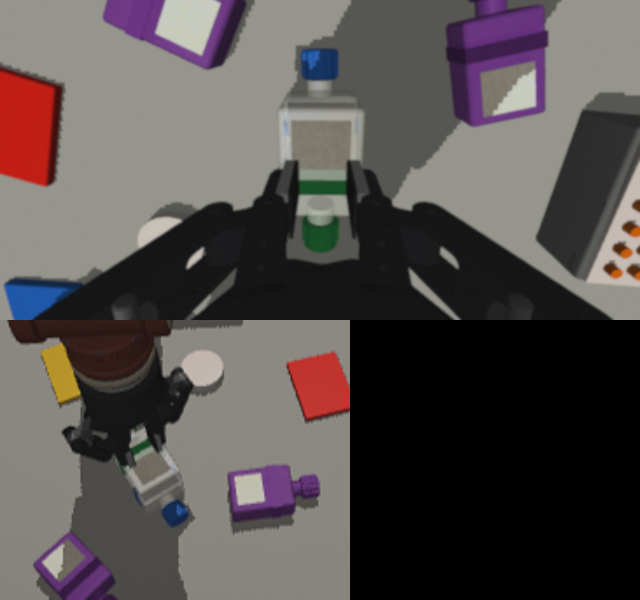

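```bash
python3 - <<'E'
from h import *
for n in("wrist","scene","top"):
  im=optics.get_image(n);m=optics.camera_model(n)
  if n=="wrist": print(m["cam_to_world"][:3,3].round(4)); cv2.imwrite("pics/w3.png",im[120:340,220:420][:,:,::-1].repeat(2,0).repeat(2,1))
  for c in("green","blue"):
    for a,ce,k in blobs(im,c,amin=20):
      p=back(m,ce,.045)[0]
      if p[1]<-.15: print(n,c,a,ce.round(1),"z60",back(m,ce,.06).round(4),"z45",p.round(4),"z15",back(m,ce,.015).round(4))
E
```

```text
[ 0.7274 -0.2301  0.2146]
wrist green 585 [321.6 267.3] z60 [[ 0.6402 -0.2367]] z45 [ 0.6317 -0.2374] z15 [[ 0.6148 -0.2386]]
wrist green 873 [320.1 315.9] z60 [[ 0.6056 -0.2385]] z45 [ 0.5938 -0.2393] z15 [[ 0.5702 -0.2409]]
wrist blue 1081 [319.3 143.6] z60 [[ 0.7129 -0.2297]] z45 [ 0.7115 -0.2297] z15 [[ 0.7087 -0.2296]]
scene green 38 [229.9 272.1] z60 [[ 0.6389 -0.234 ]] z45 [ 0.6307 -0.2325] z15 [[ 0.6141 -0.2297]]
scene blue 158 [249.8 310.1] z60 [[ 0.7277 -0.2344]] z45 [ 0.7212 -0.233 ] z15 [[ 0.7083 -0.2302]]
top blue 114 [636.9 115.7] z60 [[ 0.7737 -0.8449]] z45 [ 0.778  -0.8562] z15 [[ 0.7866 -0.8789]]
```

View pics/w3.png

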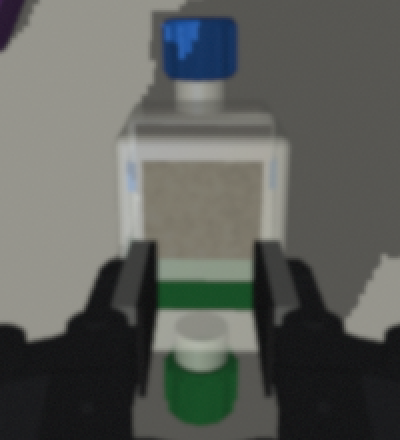

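The stack hasn't moved: the band is still at x=640. Judging by the apparent finger gap in the picture, the tips sit well above the reported TCP, so the fingers closed above the flask. I'll go down gently in 4 mm steps until they touch the label, to measure the offset.

```bash
g(){ grep -E "tool_pos|contact|t:" | tr '\n' ' '; echo; }
python3 -m pendant '[[[0,0,4],[0,0,0],0.3],[[0,0,0],[0,0,0],0.3]]'|g
python3 -m pendant '[[[0,0,4],[0,0,0],0.3],[[0,0,0],[0,0,0],0.3]]'|g
python3 -m pendant '[[[0,0,4],[0,0,0],0.3],[[0,0,0],[0,0,0],0.3]]'|g
```

```text
t: 3.57 tool_pos: [0.654, -0.2357, 0.0286] tool_rot: [-3.139, -0.125, 0.002] contact_force: [-0.5, -0.5, 0.0] 
t: 3.73 tool_pos: [0.6539, -0.2357, 0.0244] tool_rot: [-3.138, -0.125, 0.002] contact_force: [-1.0, 0.2, -0.4] 
t: 3.9 tool_pos: [0.6547, -0.2361, 0.0214] tool_rot: [3.139, 0.125, 0.001] contact_force: [-0.4, 0.5, 0.9]
```

```bash
g(){ grep -E "tool_pos|contact|t:" | tr '\n' ' '; echo; }
python3 -m pendant '[[[0,0,4],[0,0,0],0.3],[[0,0,0],[0,0,0],0.3]]'|g
python3 -m pendant '[[[0,0,3],[0,0,0],0.3],[[0,0,0],[0,0,0],0.3]]'|g
python3 - <<'E'
from h import *
a=optics.get_image("wrist")[120:340,200:440];b=optics.get_image("scene")[230:330,180:280]
cv2.imwrite("pics/w4.png",np.hstack([cv2.resize(a,(432,396)),cv2.resize(b,(396-60,396))])[:,:,::-1])
E
```

```text
t: 4.07 tool_pos: [0.655, -0.2362, 0.0211] tool_rot: [3.139, 0.126, -0.0] contact_force: [-6.7, 2.7, 15.4] 
t: 4.23 tool_pos: [0.6552, -0.2363, 0.0211] tool_rot: [3.139, 0.126, -0.001] contact_force: [-13.8, 4.9, 26.0]
```

View pics/w4.png

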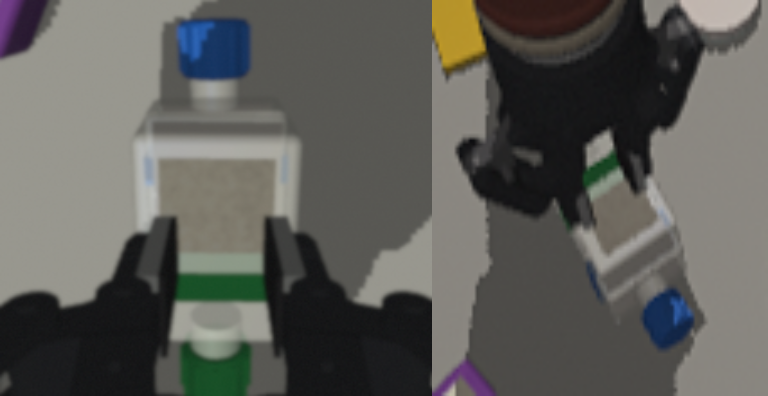

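```bash
g(){ grep -E "tool_pos|contact|t:" | tr '\n' ' '; echo; }
python3 -m pendant '[[[0,0,-9],[0,0,0],0.3],[[0,0,0],[0,0,0],0.3],[[0,0,0],[0,0,0],0.3]]'|g
python3 - <<'E'
from h import *
m=optics.camera_model("wrist"); o=get_obs()
im=optics.get_image("wrist");m["cam_to_world"][2,3]-=o["tool_pos"][2]-.0211
m["cam_to_world"][0,3]-=o["tool_pos"][0]-.6552
print(o["tool_pos"],m["cam_to_world"][:3,3],o["q"].round(4).tolist())
px=[[200+176*240/432,240.6],[200+153*240/432,240.6],[200+263*240/432,240.6],[200+290*240/432,240.6]]
print(back(m,px,.06).round(4).tolist())
E
```

```text
t: 4.58 tool_pos: [0.6548, -0.2361, 0.0238] tool_rot: [3.139, 0.125, 0.002] contact_force: [-0.8, -0.4, -0.8] 
[ 0.65481259 -0.23609614  0.0237715 ] [ 0.72791163 -0.23018113  0.20238926] [-0.4528, 0.3584, 1.5554, -0.0, 1.2267, 1.0381]
[[0.6628, -0.2224], [0.6622, -0.2155], [0.6648, -0.2482], [0.6655, -0.2563]]
```

The tips touched the 60 mm label at TCP z=21 with 26 mm of opening, so they sit about 39 mm above the reported TCP. In x and y they are where they should be. I'll open, go down to TCP z≈-3 and close, then check.

```bash
python3 -m pendant '[[[0,0,0],[0,0,0],1],[[0,0,0],[0,0,0],1],[[0,0,0],[0,0,0],1],[[0,0,0],[0,0,0],1],[[0,0,5],[0,0,0],1],[[0,0,9],[0,0,0],1],[[0,0,9],[0,0,0],1],[[0,0,4],[0,0,0],1],[[0,0,0],[0,0,0],0.4],[[0,0,0],[0,0,0],0.4],[[0,0,0],[0,0,0],0.4],[[0,0,0],[0,0,0],0.4]]' 40
python3 -m pendant '[[[0,0,0],[0,0,0],0.4],[[0,0,0],[0,0,0],0.4]]'
python3 - <<'E'
from h import *
a=optics.get_image("wrist")[120:400,160:480];b=optics.get_image("scene")[230:330,180:280]
cv2.imwrite("pics/w5.png",np.hstack([cv2.resize(a,(453,396)),cv2.resize(b,(340,396))])[:,:,::-1])
E
```

```text
t: 5.63
tool_pos: [0.6553, -0.2363, -0.0024]
tool_rot: [3.138, 0.125, 0.003]
contact_force: [0.5, -0.1, -0.2]
opening: 0.0494
grip_force: 44.2
t: 5.8
tool_pos: [0.6548, -0.2361, -0.0031]
tool_rot: [3.139, 0.125, 0.001]
contact_force: [0.1, 0.4, 1.2]
opening: 0.0492
grip_force: 44.4
```

View pics/w5.png

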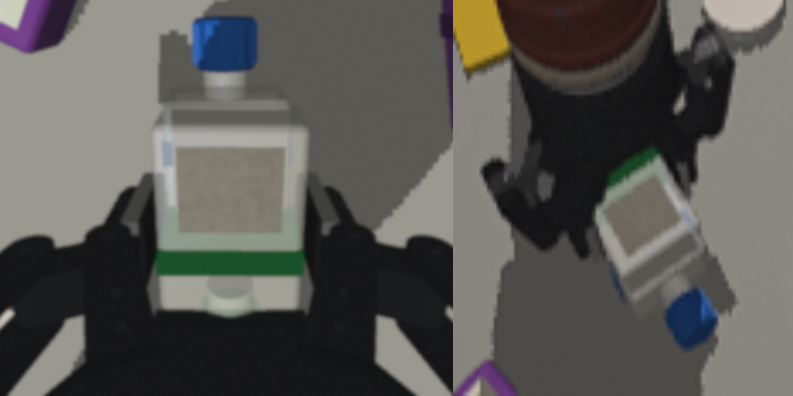

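The green flask is gripped: 49.2 mm opening, 44 N. The flask's underside is at TCP z + 33 mm. Lifting it and carrying it to the green plate at (647,230).

```bash
python3 -m pendant '[[[0,0,-6],[0,0,0],0.4],[[0,0,-20],[0,0,0],0.4],[[0,0,-34],[0,0,0],0.4],[[0,0,-30],[0,0,0.035],0.4],[[0,-5,-10],[0,0,0.035],0.4],[[0,-16,0],[0,0,0],0.4],[[0,-33,0],[0,0,0],0.4],[[0,-33,0],[0,0,0],0.4],[[0,-33,0],[0,0,0],0.4],[[0,-33,0],[0,0,0],0.4],[[0,-33,0],[0,0,0],0.4],[[0,-33,0],[0,0,0],0.4]]'
python3 -m pendant '[[[0,-33,0],[0,0,0],0.4],[[0,-33,0],[0,0,0],0.4],[[0,-33,0],[0,0,0],0.4],[[0,-33,0],[0,0,0],0.4],[[-1,-33,0],[0,0,0],0.4],[[-2,-33,0],[0,0,0],0.4],[[0,-33,0],[0,0,0],0.4],[[0,-14,0],[0,0,0],0.4],[[0,-3,0],[0,0,0],0.4],[[0,0,0],[0,0,0],0.4],[[0,0,0],[0,0,0],0.4]]'
python3 plan.py 647 229.8 -25 0.01
```

```text
t: 6.9
tool_pos: [0.6503, -0.0142, 0.0945]
tool_rot: [-3.141, -0.018, 0.005]
contact_force: [-0.3, -0.3, 0.1]
opening: 0.0492
grip_force: 44.3
t: 7.82
tool_pos: [0.6462, 0.23, 0.0957]
tool_rot: [3.141, 0.015, -0.002]
contact_force: [-0.1, -0.2, -0.6]
opening: 0.0492
grip_force: 44.3
pos [646.2 230.   95.7] yaw 0.01 down [-0.001 -0.001 -1.   ] turn z -0.0 | shift if turned first [  0.8   0.2 120.7] | shift now [9.000e-01 1.000e-01 1.206e+02] open 0.0492 t 7.82
```

```bash
python3 -m pendant '[[[1,0,25],[0,0,0],0.4],[[0,0,35],[0,0,0],0.4],[[0,0,30],[0,0,0],0.4],[[0,0,18],[0,0,0],0.4],[[0,0,7],[0,0,0],0.4],[[0,0,3],[0,0,0],0.4],[[0,0,2],[0,0,0],0.4],[[0,0,0],[0,0,0],0.4],[[0,0,0],[0,0,0],0.4]]'
python3 -m pendant '[[[0,0,0],[0,0,0],0.65],[[0,0,0],[0,0,0],0.8],[[0,0,0],[0,0,0],1],[[0,0,0],[0,0,0],1],[[0,0,-10],[0,0,0],1],[[0,0,-25],[0,0,0],1],[[0,0,-35],[0,0,0],1],[[0,0,-35],[0,0,0],1],[[0,0,-25],[0,0,0],1],[[0,0,0],[0,0,0],1],[[0,0,0],[0,0,0],1]]'
cat > see.py <<'E'
import sys; from h import *
m=optics.camera_model("wrist");im=optics.get_image("wrist");cv2.imwrite(f"pics/{sys.argv[1]}.png",im[:,:,::-1]);np.save(sys.argv[1]+".npy",m)
for c in HUE:
    for a,ce,k in blobs(im,c,amin=60):
        r=lambda z:np.round(rect(m,k,z)*np.r_[1,1,1,1,1],2).tolist()
        print(c,a,ce.round(0),"z8",r(.008),"z60",r(.06),"z23",(back(m,ce,.023)*1e3).round(1),"z38",(back(m,ce,.038)*1e3).round(1),"z45",(back(m,ce,.045)*1e3).round(1),"z15",(back(m,ce,.015)*1e3).round(1))
E
python3 see.py w6
```

```text
t: 8.57
tool_pos: [0.6494, 0.2311, -0.0213]
tool_rot: [-3.141, -0.015, -0.005]
contact_force: [-0.8, 0.2, 0.1]
opening: 0.0494
grip_force: 44.3
t: 9.48
tool_pos: [0.6497, 0.2316, 0.1106]
tool_rot: [-3.14, -0.016, -0.009]
contact_force: [-1.3, 0.5, 0.2]
opening: 0.0853
grip_force: 0.0
red 5445 [544. 197.] z8 [643.37, 5.61, 85.42, 69.26, 2.89] z60 [657.7, 47.04, 69.79, 56.59, 2.89] z23 [[649.6  17.3]] z38 [[653.6  29.3]] z45 [[655.5  34.9]] z15 [[647.5  11. ]]
red 530 [310. 304.] z8 [516.57, 244.91, 33.31, 26.5, 0.01] z60 [554.11, 242.56, 27.21, 21.65, 0.01] z23 [[527.4 244.1]] z38 [[538.2 243.4]] z45 [[543.3 243.1]] z15 [[521.6 244.5]]
green 1460 [319. 189.] z8 [647.27, 231.84, 83.84, 64.06, 3.14] z60 [660.89, 231.88, 68.5, 52.34, 3.14] z23 [[655.2 234.8]] z38 [[658.9 234.7]] z45 [[660.6 234.6]] z15 [[653.2 234.9]]
green 388 [322. 251.] z8 [583.38, 231.16, 23.87, 22.5, 1.58] z60 [608.69, 231.32, 19.51, 18.39, 1.58] z23 [[590.3 231.2]] z38 [[597.6 231.2]] z45 [[601.1 231.3]] z15 [[586.4 231.2]]
blue 459 [489. 374.] z8 [419.48, 19.46, 43.26, 26.62, 1.58] z60 [474.78, 58.36, 35.34, 21.75, 1.58] z23 [[433.4  32.7]] z38 [[449.4  43.8]] z45 [[456.9  49. ]] z15 [[424.8  26.8]]
```

View pics/w6.png

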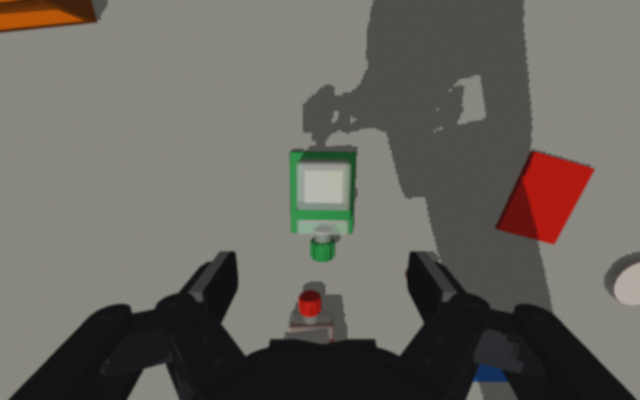

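Green sits on its plate: the cap at (590,231) puts the body centre at about (647,231), and the plate centre is at (647,231). Now to the yellow/red stack.

```bash
python3 -m pendant '[[[-10,0,-10],[0,0,-0.045],1],[[-28,0,-15],[0,0,-0.045],1],[[-35,0,-15],[0,0,0],1],[[-35,0,-15],[0,0,0],1],[[-35,0,-15],[0,0,0],1],[[-25,0,-10],[0,0,0],1],[[-10,10,0],[0,0,0],1],[[0,0,0],[0,0,0],1],[[0,0,0],[0,0,0],1]]'
python3 see.py w7; python3 plan.py 470 239 -3 0.1
```

```text
t: 10.28
tool_pos: [0.4705, 0.2052, 0.185]
tool_rot: [3.137, 0.156, -0.003]
contact_force: [0.8, 0.5, -0.5]
opening: 0.0856
grip_force: 0.0
red 5041 [518.  42.] z8 [641.88, 4.61, 86.57, 66.94, 2.89] z60 [627.62, 34.81, 74.0, 57.22, 2.89] z23 [[638.3  12.8]] z38 [[634.1  21.5]] z45 [[632.2  25.6]] z15 [[640.5   8.1]]
red 384 [294. 130.] z8 [522.45, 245.1, 25.49, 21.21, 1.65] z60 [525.53, 240.37, 21.79, 18.13, 1.65] z23 [[523.2 243.6]] z38 [[524.1 242.3]] z45 [[524.5 241.6]] z15 [[522.7 244.3]]
yellow 400 [290. 196.] z8 [439.05, 243.8, 59.96, 11.71, 1.73] z60 [454.24, 239.26, 51.25, 10.01, 1.73] z23 [[443.6 242.2]] z38 [[448.  240.9]] z45 [[450.  240.3]] z15 [[441.3 242.9]]
yellow 181 [635. 230.] z8 [439.87, -215.51, 39.01, 14.11, 0.41] z60 [454.94, -153.35, 33.35, 12.06, 0.41] z23 [[ 442.7 -200.6]] z38 [[ 447.1 -182.6]] z45 [[ 449.1 -174.1]] z15 [[ 440.3 -210.2]]
yellow 329 [293. 228.] z8 [395.75, 236.66, 26.9, 25.78, 1.67] z60 [417.23, 233.16, 23.0, 22.03, 1.67] z23 [[401.7 235.4]] z38 [[407.9 234.4]] z45 [[410.8 233.9]] z15 [[398.4 235.9]]
green 1808 [312.  39.] z8 [624.06, 231.9, 76.77, 64.54, 0.01] z60 [612.39, 229.09, 65.62, 55.16, 0.01] z23 [[619.  230.5]] z38 [[615.7 229.7]] z45 [[614.1 229.3]] z15 [[620.7 230.9]]
blue 3157 [470. 206.] z8 [448.1, 8.97, 85.0, 66.45, 3.14] z60 [461.98, 38.53, 72.66, 56.8, 3.14] z23 [[453.8  17.7]] z38 [[457.7  26.2]] z45 [[459.6  30.2]] z15 [[451.7  13.1]]
pos [471.  205.3 185. ] yaw 0.099 down [-0.002 -0.    -1.   ] turn z -0.001 | shift if turned first [  2.4 -33.6 188. ] | shift now [  2.7 -33.6 188. ] open 0.0855 t 10.33
```

View pics/w7.png

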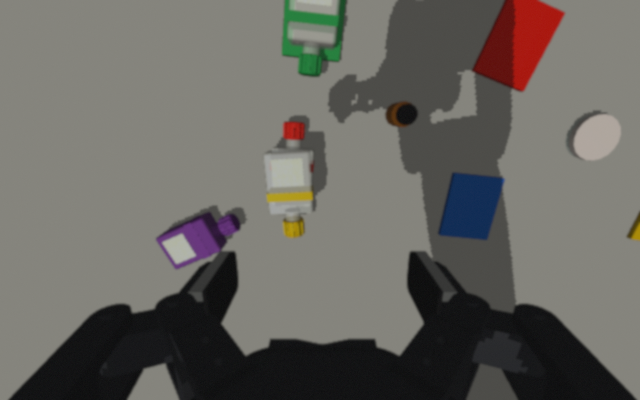

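```bash
python3 -m pendant '[[[0,0,0],[0,0,-0.04],1],[[2,-18,10],[0,0,0],1],[[0,-18,25],[0,0,0],1],[[0,0,35],[0,0,0],1],[[0,0,35],[0,0,0],1],[[0,0,33],[0,0,0],1],[[0,0,25],[0,0,0],1],[[0,0,15],[0,0,0],1],[[0,0,7],[0,0,0],1],[[0,0,2],[0,0,0],1],[[0,0,0],[0,0,0],1],[[0,0,0],[0,0,0],1]]'
python3 plan.py 468 241.5 -3 0.14
```

```text
t: 11.33
tool_pos: [0.4697, 0.2418, 0.0006]
tool_rot: [-3.133, -0.219, -0.003]
contact_force: [0.4, 0.6, 0.1]
opening: 0.0852
grip_force: 0.0
pos [469.7 241.8   0.6] yaw 0.14 down [ 0.002  0.001 -1.   ] turn z -0.0 | shift if turned first [-1.7  0.1  3.6] | shift now [-1.7  0.1  3.6] open 0.0852 t 11.33
```

```bash
python3 -m pendant '[[[-1,0,3],[0,0,0],0.4],[[0,0,0],[0,0,0],0.4],[[0,0,0],[0,0,0],0.4],[[0,0,0],[0,0,0],0.4],[[0,0,0],[0,0,0],0.4],[[0,0,0],[0,0,0],0.4]]'
python3 plan.py 465 -254.4 97 -0.08
```

```text
t: 11.83
tool_pos: [0.4682, 0.2415, -0.0025]
tool_rot: [-3.133, -0.219, -0.003]
contact_force: [-0.3, -0.0, 3.7]
opening: 0.049
grip_force: 43.5
pos [468.2 241.5  -2.5] yaw 0.14 down [ 0.002  0.001 -1.   ] turn z 0.22 | shift if turned first [ 36.4 494.6 -99.5] | shift now [-72.1 490.6 -99.8] open 0.049 t 11.83
```

```bash
python3 -m pendant '[[[0,0,-6],[0,0,0],0.4],[[0,0,-20],[0,0,0],0.4],[[0,0,-34],[0,0,0],0.4],[[0,0,-30],[0,0,0.07],0.4],[[0,0,-10],[0,0,0.08],0.4],[[0,0,0],[0,0,0.07],0.4],[[1,16,0],[0,0,0],0.4],[[2,33,0],[0,0,0],0.4],[[3,33,0],[0,0,0],0.4],[[2,33,0],[0,0,0],0.4],[[3,33,0],[0,0,0],0.4],[[2,33,0],[0,0,0],0.4]]'
python3 -m pendant '[[[3,33,0],[0,0,0],0.4],[[2,33,0],[0,0,0],0.4],[[3,33,0],[0,0,0],0.4],[[2,33,0],[0,0,0],0.4],[[3,33,0],[0,0,0],0.4],[[2,33,0],[0,0,0],0.4],[[3,33,0],[0,0,0],0.4],[[2,33,0],[0,0,0],0.4],[[2,33,0],[0,0,0],0.4],[[1,14,0],[0,0,0],0.4],[[0,0,0],[0,0,0],0.4],[[0,0,0],[0,0,0],0.4]]'
python3 plan.py 465 -254.4 -25 -0.08
```

```text
t: 12.83
tool_pos: [0.4652, 0.0584, 0.0964]
tool_rot: [3.139, -0.125, -0.001]
contact_force: [1.0, 0.3, 0.2]
opening: 0.0493
grip_force: 43.1
t: 13.83
tool_pos: [0.4635, -0.2518, 0.0962]
tool_rot: [-3.138, 0.128, 0.001]
contact_force: [-0.9, 0.2, -0.5]
opening: 0.0492
grip_force: 43.0
pos [ 463.5 -251.8   96.2] yaw -0.082 down [-0.001  0.001 -1.   ] turn z -0.002 | shift if turned first [  1.7   2.5 121.2] | shift now [  1.8   2.6 121.1] open 0.0492 t 13.83
```

```bash
python3 -m pendant '[[[2,2,25],[0,0,0],0.4],[[0,0,35],[0,0,0],0.4],[[0,0,30],[0,0,0],0.4],[[0,0,18],[0,0,0],0.4],[[0,0,7],[0,0,0],0.4],[[0,0,3],[0,0,0],0.4],[[0,0,3],[0,0,0],0.4],[[0,0,0],[0,0,0],0.4],[[0,0,0],[0,0,0],0.4],[[0,0,0],[0,0,0],0.4]]'
python3 -m pendant '[[[0,0,0],[0,0,0],0.65],[[0,0,0],[0,0,0],0.8],[[0,0,0],[0,0,0],1],[[0,0,0],[0,0,0],1],[[0,0,-10],[0,0,0],1],[[0,0,-25],[0,0,0],1],[[0,0,-35],[0,0,0],1],[[0,0,-35],[0,0,0],1],[[0,0,-25],[0,0,0],1],[[0,0,0],[0,0,0],1],[[0,0,0],[0,0,0],1]]'
python3 see.py w8; python3 plan.py 653 -237 -30 0.1
```

```text
t: 14.67
tool_pos: [0.4668, -0.2549, -0.0229]
tool_rot: [3.138, -0.126, 0.004]
contact_force: [0.1, -0.0, -0.7]
opening: 0.0494
grip_force: 43.1
t: 15.58
tool_pos: [0.4672, -0.2553, 0.1086]
tool_rot: [3.136, -0.126, 0.007]
contact_force: [-0.4, 0.3, -1.2]
opening: 0.0854
grip_force: 0.0
red 3875 [26. 37.] z8 [627.47, -8.58, 62.21, 47.83, 2.89] z60 [611.22, -55.01, 50.74, 39.02, 2.89] z23 [[621.4 -23.5]] z38 [[616.8 -36.8]] z45 [[614.6 -43. ]] z15 [[623.8 -16.4]]
yellow 1742 [321. 187.] z8 [465.42, -254.27, 84.48, 65.2, 3.06] z60 [479.03, -255.42, 68.91, 53.18, 3.06] z23 [[ 475.6 -254.8]] z38 [[ 479.1 -255.1]] z45 [[ 480.8 -255.3]] z15 [[ 473.7 -254.6]]
yellow 446 [322. 251.] z8 [402.4, -250.18, 25.88, 25.77, 3.06] z60 [427.63, -252.08, 21.11, 21.02, 3.06] z23 [[ 408.9 -250.4]] z38 [[ 416.3 -251. ]] z45 [[ 419.7 -251.2]] z15 [[ 405.  -250.1]]
blue 5045 [ 75. 226.] z8 [448.35, 4.26, 85.49, 68.89, 3.14] z60 [465.11, -44.53, 69.74, 56.19, 3.14] z23 [[455.4  -9.9]] z38 [[460.1 -23.9]] z45 [[462.3 -30.5]] z15 [[452.8  -2.4]]
pos [ 465.9 -254.3  106.3] yaw -0.08 down [ 0.001 -0.001 -1.   ] turn z -0.18 | shift if turned first [187.9   1.4 136.3] | shift now [185.  -32.4 136.5] open 0.0855 t 15.63
```

View pics/w8.png

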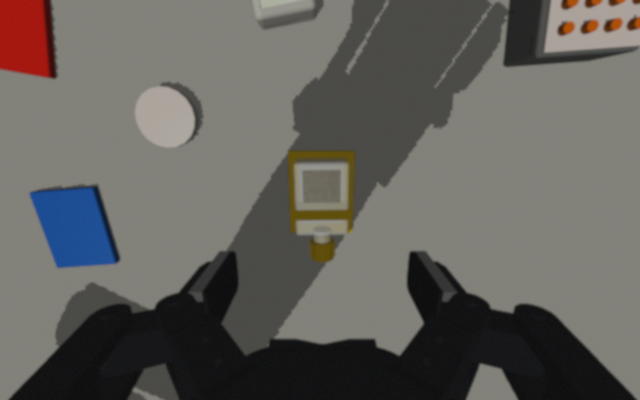

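Yellow is on its plate: the cap at (409,-250) gives a centre of about (466,-254), and the plate is at (465,-254). Next is the blue flask.

```bash
python3 -m pendant '[[[0,0,-10],[0,0,-0.09],1],[[10,0,-15],[0,0,-0.09],1],[[33,0,-12],[0,0,0],1],[[35,0,-10],[0,0,0],1],[[35,0,-8],[0,0,0],1],[[35,0,0],[0,0,0],1],[[28,1,0],[0,0,0],1],[[12,0,0],[0,0,0],1],[[0,0,0],[0,0,0],1],[[0,0,0],[0,0,0],1]]'
python3 see.py w9 | grep -v "red\|yellow"; python3 plan.py 653 -237 -30 0.1
python3 - <<'E'
import cv2; cv2.imwrite("pics/w9c.png",cv2.resize(cv2.imread("pics/w9.png")[100:260,220:460],(720,480)))
E
```

```text
t: 16.47
tool_pos: [0.6519, -0.2367, 0.1577]
tool_rot: [-3.136, -0.158, 0.007]
contact_force: [0.3, 0.4, 0.4]
opening: 0.0854
grip_force: 0.0
blue 400 [321. 130.] z8 [708.16, -229.47, 24.48, 19.48, 1.67] z60 [710.88, -229.5, 20.63, 16.41, 1.67] z23 [[ 709.2 -229.6]] z38 [[ 710.  -229.6]] z45 [[ 710.3 -229.6]] z15 [[ 708.8 -229.6]]
blue 354 [321. 170.] z8 [663.98, -233.8, 51.15, 8.2, 1.67] z60 [673.65, -233.15, 43.1, 6.91, 1.67] z23 [[ 666.7 -233.4]] z38 [[ 669.5 -233.2]] z45 [[ 670.8 -233.1]] z15 [[ 665.2 -233.4]]
blue 1456 [128. 294.] z8 [468.81, 5.15, 67.67, 50.34, 1.56] z60 [509.18, -31.78, 57.02, 42.42, 1.56] z23 [[483.3  -5.8]] z38 [[494.8 -16.4]] z45 [[500.2 -21.4]] z15 [[ 4.772e+02 -1.000e-01]]
pos [ 651.5 -236.9  158.2] yaw 0.1 down [-0.004  0.002 -1.   ] turn z -0.0 | shift if turned first [  1.5   0.2 188.2] | shift now [  2.1   0.6 188.2] open 0.0853 t 16.52
```

View pics/w9c.png

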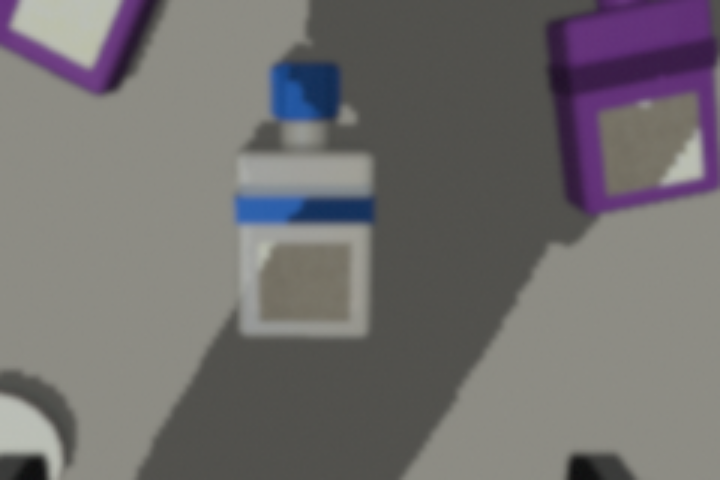

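The blue-capped flask is alone now: cap (320,131), band (321,170), body centre about (653,-235), yaw 0.1. The purple one on the right is a look-alike. Grasping blue.

```bash
python3 -m pendant '[[[2,-2,20],[0,0,0],1],[[0,0,35],[0,0,0],1],[[0,0,36],[0,0,0],1],[[0,0,36],[0,0,0],1],[[0,0,32],[0,0,0],1],[[0,0,18],[0,0,0],1],[[0,0,9],[0,0,0],1],[[0,0,4],[0,0,0],1],[[0,0,0],[0,0,0],1],[[0,0,0],[0,0,0],1]]'
python3 plan.py 653 -235 -33 0.1
python3 -m pendant '[[[0,0,0],[0,0,0],0.4],[[0,0,0],[0,0,0],0.4],[[0,0,0],[0,0,0],0.4],[[0,0,0],[0,0,0],0.4],[[0,0,0],[0,0,0],0.4],[[0,0,0],[0,0,0],0.4]]'
python3 plan.py 447.5 6.5 64 0
```

```text
t: 17.35
tool_pos: [0.6557, -0.2359, -0.0275]
tool_rot: [3.136, 0.156, 0.004]
contact_force: [0.5, 0.3, 0.0]
opening: 0.0855
grip_force: 0.0
pos [ 655.7 -235.9  -27.5] yaw 0.099 down [ 0.002 -0.001 -1.   ] turn z -0.001 | shift if turned first [-2.6 -1.2  5.5] | shift now [-2.6 -1.2  5.5] open 0.0855 t 17.35
t: 17.85
tool_pos: [0.6559, -0.2357, -0.0277]
tool_rot: [3.136, 0.157, 0.004]
contact_force: [-0.3, -0.4, 6.3]
opening: 0.0491
grip_force: 44.0
pos [ 655.9 -235.7  -27.7] yaw 0.1 down [ 0.002 -0.001 -1.   ] turn z 0.1 | shift if turned first [-208.4 -242.2  -91.7] | shift now [-183.  -261.7  -92.5] open 0.0491 t 17.85
```

```bash
python3 -m pendant '[[[0,0,-6],[0,0,0],0.4],[[0,0,-20],[0,0,0],0.4],[[0,0,-34],[0,0,0],0.4],[[0,0,-27],[0,0,0.05],0.4],[[0,0,-8],[0,0,0.05],0.4],[[-10,-12,0],[0,0,0],0.4],[[-21,-24,0],[0,0,0],0.4],[[-21,-25,0],[0,0,0],0.4],[[-21,-25,0],[0,0,0],0.4],[[-21,-25,0],[0,0,0],0.4],[[-21,-25,0],[0,0,0],0.4],[[-21,-25,0],[0,0,0],0.4]]'
python3 -m pendant '[[[-21,-25,0],[0,0,0],0.4],[[-21,-25,0],[0,0,0],0.4],[[-20,-25,0],[0,0,0],0.4],[[-8,-6,0],[0,0,0],0.4],[[0,0,0],[0,0,0],0.4],[[0,0,0],[0,0,0],0.4],[[0,0,0],[0,0,0],0.4]]'
python3 plan.py 451 6 -19.5 0.0
```

```text
t: 18.85
tool_pos: [0.5171, -0.0729, 0.065]
tool_rot: [-3.141, 0.001, 0.002]
contact_force: [0.1, 0.3, 0.7]
opening: 0.0491
grip_force: 43.3
t: 19.43
tool_pos: [0.4496, 0.0061, 0.0659]
tool_rot: [3.141, -0.001, 0.002]
contact_force: [1.2, 0.5, -0.2]
opening: 0.0494
grip_force: 43.3
pos [449.6   6.1  65.9] yaw -0.001 down [ 0.001 -0.    -1.   ] turn z -0.001 | shift if turned first [ 1.4  0.1 85.4] | shift now [ 1.3  0.1 85.4] open 0.0494 t 19.43
```

```bash
python3 -m pendant '[[[1,0,20],[0,0,0],0.4],[[0,0,30],[0,0,0],0.4],[[0,0,20],[0,0,0],0.4],[[0,0,9],[0,0,0],0.4],[[0,0,4],[0,0,0],0.4],[[0,0,2],[0,0,0],0.4],[[0,0,0],[0,0,0],0.4],[[0,0,0],[0,0,0],0.4],[[0,0,0],[0,0,0],0.4]]'
python3 -m pendant '[[[0,0,0],[0,0,0],0.65],[[0,0,0],[0,0,0],0.8],[[0,0,0],[0,0,0],1],[[0,0,0],[0,0,0],1],[[0,0,-10],[0,0,0],1],[[0,0,-25],[0,0,0],1],[[0,0,-35],[0,0,0],1],[[0,0,-35],[0,0,0],1],[[0,0,-25],[0,0,0],1],[[0,0,0],[0,0,0],1],[[0,0,0],[0,0,0],1]]'
python3 see.py w10; python3 plan.py 467 240 150 0.1
```

```text
t: 20.18
tool_pos: [0.4512, 0.0066, -0.0181]
tool_rot: [3.141, -0.0, 0.004]
contact_force: [-1.1, 0.6, 0.2]
opening: 0.0492
grip_force: 43.3
t: 21.1
tool_pos: [0.4515, 0.0067, 0.1134]
tool_rot: [3.141, -0.0, 0.008]
contact_force: [0.2, -0.8, -1.2]
opening: 0.0857
grip_force: 0.0
red 2106 [322.  14.] z8 [606.24, 9.81, 68.5, 27.6, 1.57] z60 [591.27, 9.26, 56.09, 22.6, 1.57] z23 [[605.2   6.9]] z38 [[600.7   6.9]] z45 [[598.6   6.9]] z15 [[607.6   6.9]]
red 766 [ 66. 118.] z8 [522.57, 250.52, 34.14, 20.16, 1.57] z60 [522.76, 206.36, 27.95, 16.51, 1.57] z23 [[523.1 238. ]] z38 [[523.1 225.3]] z45 [[523.1 219.3]] z15 [[523.1 244.8]]
red 813 [ 76. 163.] z8 [479.35, 250.66, 77.1, 11.68, 1.64] z60 [487.37, 206.47, 63.13, 9.56, 1.64] z23 [[481.9 238.8]] z38 [[484.2 226. ]] z45 [[485.2 220. ]] z15 [[480.6 245.6]]
yellow 2698 [571. 177.] z8 [464.32, -265.31, 97.28, 85.87, 1.49] z60 [475.06, -216.0, 79.65, 70.31, 1.49] z23 [[ 468.7 -232.2]] z38 [[ 471.7 -219. ]] z45 [[ 473.1 -212.9]] z15 [[ 467.1 -239.2]]
yellow 623 [576. 233.] z8 [403.91, -265.71, 39.12, 23.05, 1.33] z60 [425.6, -216.32, 32.03, 18.88, 1.33] z23 [[ 410.2 -251.7]] z38 [[ 416.5 -237.5]] z45 [[ 419.4 -230.8]] z15 [[ 406.9 -259.3]]
green 1858 [64. 22.] z8 [602.45, 229.55, 66.44, 32.6, 1.63] z60 [588.17, 189.19, 54.4, 26.69, 1.63] z23 [[599.3 220.8]] z38 [[595.1 209. ]] z45 [[593.1 203.4]] z15 [[601.5 227. ]]
blue 565 [322. 139.] z8 [502.85, 6.18, 24.56, 21.0, 1.57] z60 [506.62, 6.29, 20.11, 17.2, 1.57] z23 [[504.1   6.3]] z38 [[505.2   6.3]] z45 [[505.7   6.3]] z15 [[503.5   6.3]]
blue 1535 [318. 183.] z8 [448.53, 7.55, 83.75, 64.42, 3.14] z60 [462.14, 7.42, 68.57, 52.75, 3.14] z23 [[462.7  10.1]] z38 [[466.1   9.9]] z45 [[467.6   9.8]] z15 [[460.9  10.2]]
pos [450.    6.9 111.2] yaw -0.0 down [ 0.001 -0.    -1.   ] turn z -0.1 | shift if turned first [  40.2 -230.3  -38.8] | shift now [  17.  -233.1  -38.8] open 0.0851 t 21.15
```

View pics/w10.png

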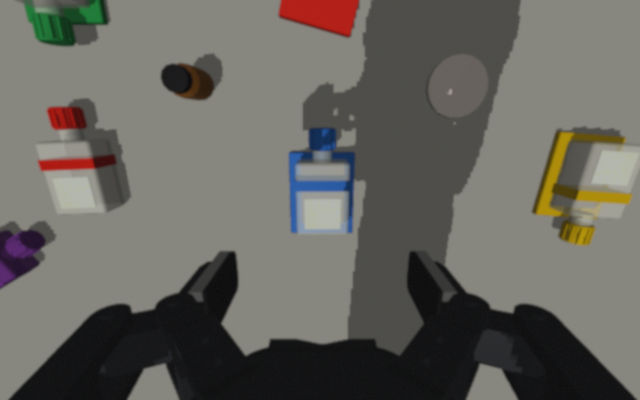

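Blue is on its plate: the cap at (504,6) gives a centre of about (447,6), and the plate is at (448,7). Red is last, so I'll hover over it.

```bash
python3 -m pendant '[[[0,0,-10],[0,0,-0.05],1],[[2,-15,-10],[0,0,-0.05],1],[[5,-33,-10],[0,0,0],1],[[6,-33,-9],[0,0,0],1],[[6,-33,0],[0,0,0],1],[[6,-33,0],[0,0,0],1],[[6,-33,0],[0,0,0],1],[[6,-33,0],[0,0,0],1],[[3,-17,0],[0,0,0],1],[[0,0,0],[0,0,0],1],[[0,0,0],[0,0,0],1]]'
python3 see.py w11 | grep red; python3 plan.py 467 240 -30 0.1
```

```text
t: 22.07
tool_pos: [0.466, 0.2397, 0.1473]
tool_rot: [3.136, 0.16, -0.006]
contact_force: [-0.0, -0.2, -0.8]
opening: 0.0851
grip_force: 0.0
red 5617 [576.  38.] z8 [640.88, 5.46, 84.75, 68.02, 2.89] z60 [624.42, 44.77, 70.99, 56.98, 2.89] z23 [[632.1  16.1]] z38 [[627.5  27.5]] z45 [[625.4  32.8]] z15 [[634.5  10. ]]
red 454 [323. 131.] z8 [522.54, 244.39, 25.99, 19.93, 1.67] z60 [525.29, 244.9, 21.77, 16.69, 1.67] z23 [[523.2 244.4]] z38 [[524.  244.6]] z45 [[524.4 244.6]] z15 [[522.8 244.3]]
red 460 [321. 171.] z8 [477.87, 241.9, 54.44, 10.75, 1.62] z60 [487.87, 242.82, 45.6, 9.0, 1.62] z23 [[480.9 242. ]] z38 [[483.7 242.3]] z45 [[485.1 242.4]] z15 [[479.3 241.9]]
pos [466.3 239.1 147.6] yaw 0.1 down [-0.003 -0.002 -1.   ] turn z 0.0 | shift if turned first [  0.8  -0.8 177.6] | shift now [  1.4  -1.1 177.6] open 0.0853 t 22.12
```

```bash
python3 -m pendant '[[[0,-2,18],[0,0,0.04],1],[[0,0,33],[0,0,0],1],[[0,0,34],[0,0,0],1],[[0,0,34],[0,0,0],1],[[0,0,30],[0,0,0],1],[[0,0,17],[0,0,0],1],[[0,0,8],[0,0,0],1],[[0,0,4],[0,0,0],1],[[0,0,0],[0,0,0],1],[[0,0,0],[0,0,0],1]]'
python3 plan.py 467 241 -30 0.06
python3 -m pendant '[[[0,0,0],[0,0,0],0.4],[[0,0,0],[0,0,0],0.4],[[0,0,0],[0,0,0],0.4],[[0,0,0],[0,0,0],0.4],[[0,0,0],[0,0,0],0.4],[[0,0,0],[0,0,0],0.4]]'
python3 plan.py 642 2 70 -0.25
```

```text
t: 22.95
tool_pos: [0.4684, 0.2416, -0.0272]
tool_rot: [-3.14, -0.093, -0.003]
contact_force: [0.7, 0.4, 0.3]
opening: 0.0857
grip_force: 0.0
pos [468.4 241.6 -27.2] yaw 0.059 down [ 0.002  0.001 -1.   ] turn z -0.001 | shift if turned first [-1.4  0.5  2.8] | shift now [-1.4  0.5  2.8] open 0.0857 t 22.95
t: 23.45
tool_pos: [0.4684, 0.2422, -0.027]
tool_rot: [-3.14, -0.094, -0.004]
contact_force: [-1.0, 0.5, 5.5]
opening: 0.0494
grip_force: 42.7
pos [468.4 242.2 -27. ] yaw 0.06 down [ 0.002  0.001 -1.   ] turn z 0.31 | shift if turned first [227.6 189.7 -97. ] | shift now [159.1 250.1 -96.8] open 0.0494 t 23.45
```

```bash
python3 -m pendant '[[[0,0,-6],[0,0,0],0.4],[[0,0,-20],[0,0,0],0.4],[[0,0,-34],[0,0,0],0.4],[[0,0,-33],[0,0,0.1],0.4],[[0,0,-12],[0,0,0.11],0.4],[[0,0,0],[0,0,0.1],0.4],[[13,10,0],[0,0,0],0.4],[[25,21,0],[0,0,0],0.4],[[25,21,0],[0,0,0],0.4],[[25,21,0],[0,0,0],0.4],[[25,21,0],[0,0,0],0.4],[[25,21,0],[0,0,0],0.4]]'
python3 -m pendant '[[[25,21,0],[0,0,0],0.4],[[25,21,0],[0,0,0],0.4],[[25,21,0],[0,0,0],0.4],[[15,10,0],[0,0,0],0.4],[[0,0,0],[0,0,0],0.4],[[0,0,0],[0,0,0],0.4],[[0,0,0],[0,0,0],0.4]]'
python3 plan.py 644 2.2 -19 -0.25
```

```text
t: 24.45
tool_pos: [0.5727, 0.0948, 0.0763]
tool_rot: [3.117, -0.392, -0.001]
contact_force: [-0.5, 0.7, -0.1]
opening: 0.0487
grip_force: 41.9
t: 25.03
tool_pos: [0.6407, 0.0036, 0.076]
tool_rot: [-3.117, 0.392, 0.002]
contact_force: [0.1, 1.3, -0.3]
opening: 0.049
grip_force: 41.9
pos [640.7   3.6  76. ] yaw -0.25 down [-0.001  0.001 -1.   ] turn z 0.0 | shift if turned first [ 3.5  0.6 95. ] | shift now [ 3.7  0.6 95. ] open 0.049 t 25.03
```

```bash
python3 -m pendant '[[[2,0,22],[0,0,0],0.4],[[0,0,33],[0,0,0],0.4],[[0,0,23],[0,0,0],0.4],[[0,0,10],[0,0,0],0.4],[[0,0,4],[0,0,0],0.4],[[0,0,2],[0,0,0],0.4],[[0,0,0],[0,0,0],0.4],[[0,0,0],[0,0,0],0.4],[[0,0,0],[0,0,0],0.4]]'
python3 -m pendant '[[[0,0,0],[0,0,0],0.65],[[0,0,0],[0,0,0],0.8],[[0,0,0],[0,0,0],1],[[0,0,0],[0,0,0],1],[[0,0,-10],[0,0,0],1],[[0,0,-25],[0,0,0],1],[[0,0,-35],[0,0,0],1],[[0,0,-35],[0,0,0],1],[[0,0,-25],[0,0,0],1],[[0,0,0],[0,0,0],1],[[0,0,0],[0,0,0],1]]'
python3 see.py w12 |grep red
python3 - <<'E'
import cv2,numpy as np; from station import optics
s=cv2.resize(optics.get_image("scene")[80:320,150:470],(640,480))[:,:,::-1]
w=cv2.imread("pics/w12.png")[100:280,240:400]
s[:180,480:]=w; cv2.imwrite("pics/end.png",s)
E
```

```text
t: 25.78
tool_pos: [0.645, 0.0025, -0.0155]
tool_rot: [-3.117, 0.392, -0.005]
contact_force: [-0.7, -0.1, 0.5]
opening: 0.0492
grip_force: 41.9
t: 26.7
tool_pos: [0.6454, 0.0024, 0.1163]
tool_rot: [-3.117, 0.392, -0.009]
contact_force: [0.6, 0.0, 0.1]
opening: 0.0854
grip_force: 0.0
red 604 [324. 138.] z8 [695.74, -11.86, 26.74, 21.17, 1.32] z60 [699.24, -12.52, 21.94, 17.38, 1.32] z23 [[696.9 -12.4]] z38 [[697.9 -12.6]] z45 [[698.4 -12.7]] z15 [[696.4 -12.3]]
red 1697 [322. 182.] z8 [643.36, 2.73, 85.41, 65.24, 2.89] z60 [656.26, -0.54, 70.09, 53.54, 2.89] z23 [[ 6.567e+02 -2.000e-01]] z38 [[659.9  -1.1]] z45 [[661.4  -1.4]] z15 [[6.55e+02 2.00e-01]]
```

View pics/end.png

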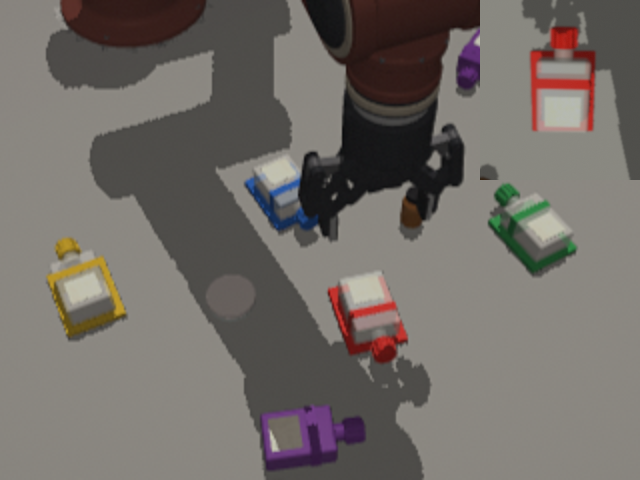

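All four flasks lie flat on their plates, and the dish and vial are where they started. Red's centre comes out at about (642,2) and its plate at (643,3). Handing in.

```bash
python3 -c "
from station import ctrl; print(ctrl.finish_job())"
```

```text
the job is handed in; nothing more can be done
None
```

I placed all four flasks flat on the plates matching their caps, each measuring within about 2 mm of its plate's centre. The dish and the vial stayed where they were, and I handed the job in at about 27 s of the 104 s allowed; the hand-in did not return a verdict.

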